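# Lay the coffee tray to its drawing

## Task

Lay the coffee tray to match the drawing on its paper liner: slide the saucer over the liner, without lifting it off the tray, until it sits centred in its drawn ring; stand the small coffee cup upright in the well of the saucer, set down gently, with its handle pointing the way the drawn pointer shows; and lay the teaspoon on its drawn outline, bowl on the drawn bowl. Do not tip the cup over on the way, and leave the mug, the tin and the egg timer where they stand.

Things in the scene. Friction and masses are not known exactly. Their poses are not given: they have to be found in the camera images.
- tray: Low serving tray with a beech rim and white paper liner, fixed to the worktop; 230 (x) x 320 (y) x 20 mm. Origin: centre of its underside (z = 0). The liner's top is 7.5 mm above it; rim 10 mm wide, 20 mm high; each short side (y = +-155 mm) carries a dark steel grip bar up to 40 mm high, 110 mm long along x.
- saucer_mark: Blue-black print on the liner: the saucer's ring (mean radius 60.5 mm, line 3.5 mm) with the plan of the cup in it and, outside it, a solid triangular pointer (64 to 83 mm from the centre). Origin: ring centre on the liner, z up. The pointer, where the cup's handle must point, lies along the mark's -x.
- spoon_mark: Outline of the teaspoon printed on the liner in blue-black, 3 mm outside the spoon's edge. Origin: the spot for the teaspoon's origin; the wide bowl end lies along +x. It may be on the left or the right half of the tray, the saucer's ring on the other.
- saucer: Pink china saucer, loose on the liner, 0.16 kg, 112 mm across (wider than the gripper opens), 16 mm high, foot 68 mm across. Origin: centre of its underside; z up; round. Inner floor 6 mm up; a raised ring on it (inner radius 26.5, outer 29, top 9 mm up) encloses the cup's well. Pushed at the rim, or at that ring by fingertips lowered into the well, it slides.
- coffee_cup: Small china cup, pink above, white below, 0.13 kg, 62 mm across, 49 mm high, foot 46 mm across, one ear handle. Origin: at underside level, 11.5 mm off the cup's axis (which is at x = 0, y = +11.5 mm); z up. The handle points along -y, to 44 mm from the origin. Sides nearly upright from 14 mm up to the rim; 62 mm wide along x.
- cup_foot (a point): Centre of the cup's foot: on the cup's axis, at its underside.
- cup_handle (a point): Point on the cup's handle, 51.5 mm from the cup's axis, 34 mm above the underside.
- teaspoon: Steel teaspoon, 136 mm long, 0.045 kg, lying on bowl and handle end. Origin: mid-length, at the level it lies on; x towards the bowl, z up. Bowl 27 mm wide, centred at x = +47 mm; shank from x = -20 to +25 mm is 9 mm wide and lies 7 to 12 mm above the level it lies on. Balances near x = +7 mm.
- spoon_tip (a point): Front end of the spoon's bowl, 68 mm from the spoon's origin along its +x.
- dotted_mug: White mug with dark dots, 82 x 114 x 91 mm, loose bystander; origin under its centre.
- sugar_tin: Small flat steel tin, 66 mm across, 22 mm high, loose bystander; origin under its centre.
- egg_timer: White wind-up kitchen timer, 62 mm across, 58 mm high, loose bystander; origin under its centre.

How it is judged:
At the end, for the whole second after the job is handed in: Saucer flat on the liner within 8 mm of its ring's centre; cup upright in the well (6.5 mm, 3 degrees), handle within 16 degrees of the pointer; teaspoon flat on the liner within 12 mm and 11 degrees of its outline, bowl at the bowl end; all at rest (horizontal distance between saucer and saucer_mark below 0.008 m and z of saucer in the frame of tray below 0.0095 m and angle between saucer's own z axis and vertical below 0.04 rad and horizontal distance between cup_foot and saucer below 0.0065 m and z of cup_foot in the frame of saucer below 0.0085 m and angle between coffee_cup's own z axis and vertical below 0.05 rad and angle between the y axis of coffee_cup and the x axis of saucer_mark, either way round below 0.28 rad and x of cup_handle in the frame of saucer_mark below -0.02 m and horizontal distance between teaspoon and spoon_mark below 0.012 m and angle between the x axis of teaspoon and the x axis of spoon_mark, either way round below 0.2 rad and x of spoon_tip in the frame of spoon_mark above 0.03 m and z of teaspoon in the frame of tray below 0.011 m and angle between teaspoon's own z axis and vertical below 0.12 rad and linear speed of each of saucer, coffee_cup, teaspoon below 0.02 m/s); the robot touches nothing.
It fails at once if the saucer was lifted off the tray (its centre more than 12 mm above the liner) (z of saucer in the frame of tray above 0.0195 m).
It fails at once if the cup was tipped by more than 45 degrees (angle between coffee_cup's own z axis and vertical above 0.785 rad).
It fails at once if the cup was dropped from a height of some 5 cm or banged on the saucer (more than 55 N) (contact force between coffee_cup and saucer above 55 N).
It fails at once if the mug, the tin or the egg timer was moved by more than 30 mm (distance of any of dotted_mug, sugar_tin, egg_timer from where it was at the start of the episode above 0.03 m).
It also fails if it takes over 61 s, if anything falls off the work surface, if the arm or the gripper's body presses on something with over 40 N, if the wrist force passes 120 N, or if a joint passes its speed limit or range.

## Robot

A 7-joint arm with a two-finger parallel gripper is mounted at the origin on a cart in front of the work surface, level with it; the furniture and walls round the work are solid. World frame = base frame: x ahead of the robot, y to its left, z up, the work surface at z = 0. Lengths are in m, angles in rad, forces in N, time in s.
With the tool pointing down it reaches from about 0.4 to 0.875 m from the base axis. Payload 19.3 kg.
Tool frame: the origin (TCP) lies midway between the tips of the shut fingers; the grasp point (between the pads) lies 19 mm behind it; z points along the fingers, y is the line along which they close (so a half turn about z gives the same grasp; the last joint's range is limited). The gripper opens to 85 mm and grips with 20 to 120 N. Pads are 22 mm wide; open, the fingers measure 114 mm over their backs; the gripper's body (76 mm by 85 mm) begins 54 mm behind the grasp point. The pads swing forward as they close: fully open they stand 13 mm farther back than shut.
Start: joints at [1.202, 0.521, -0.036, 1.599, 0.021, 1.021, -0.113], TCP at [0.184, -0.597, 0.231] pointing down, gripper open.
Joint ranges: [-2.91, 2.91], [-0.3, 2.13], [-1.5, 1.42], [0.17, 2.43], [-1.26, 4.41], [0.16, 1.93], [-2.52, 2.52]. Speed limits (rad/s): [1.89, 1.89, 2.39, 2.39, 3.01, 3.01, 3.01].

## Interface

Orientations are given as [roll, pitch, yaw] about the fixed x, y, z axes, in that order (R = Rz(yaw) Ry(pitch) Rx(roll)).
In Python, from workcell import telemetry, grab_frame, calibration, bot, outline_of, landmark_of gives the robot as it stands. The module is installed in compiled form; this text tells all that it offers.
- The arm moves only by the shell command python3 -m inch 'ROWS' [FORCE]. ROWS is JSON, a list of rows, each a list of 7 numbers: the shift along the tool's x, y, z in m, then the turn, a rotation vector about the tool's x, y, z in rad, then the closure, from 0 (fully open) to 1 (shut). A call has 1 to 5 rows; each row shifts and turns the commanded pose from where the row before left it, along the tool's axes as they then stand; what a row does not reach is not made up. A row lasts 1/10 s, in which the tool goes at most 50 mm and 8.59 degrees, less where a joint would pass 70% of its speed; a pose out of reach is approached as far as the arm can. A call is refused whole if a number of a shift passes 0.05 or a number of a turn 0.15, either way. A call with a gripper value outside its range is refused whole. The fingers move at their own pace and stop on an object; FORCE is the grip in N (left out, the last holds). Time passes only in rows, so rows that do not move let the fingers close. It gives the time, the measured TCP pose, the force, the opening and the grip force at its end, in the units of the state.
- telemetry.observe(): the state, without advancing time (a new reading comes with each control period).
- grab_frame(name): name is "scene" or "top" or "wrist"; returns the picture (384x512x3 uint8, red, green, blue); there is no depth.
- calibration(name): a dict with "fovy" (degrees; the focal length in pixels is half the picture's height over the tangent of half this angle, whatever the lens; pixels are square), "cx", "cy" (the principal point, pixels), "pose" (4x4, takes a point from camera to world coordinates). Camera axes: x right, y down, z forward; pixel columns grow to the right and rows downward; lengths in m; the calibration is good to about 2 mm. A picture is of the moment at which its call begins: read the wrist's pose just before it. calibration takes no time and is no camera call; for the wrist camera it gives the pose at the moment of the call.
- bot.job_done(): hands the job in; it is judged then, once.
Trained networks look in the newest picture that a camera, given by its name, has taken for a name from the list of things; names that differ only in an ending like _2 or _b are one class to them, and where a whole thing is asked for, a point or a joint stands for the part that bears it (a point fixed in the world has none). Each returns a list of dicts, best first, with "score" (0 to 1); they miss things now and then, are a little off and sometimes report something else, mostly with a low value. They report only what shows in the picture. A call takes as long as a camera call.
- outline_of(label, camera): "region" (384x512 bool, what is visible of it) and "rect" ([left, top, right, bottom] in pixels, round what is visible of it).
- landmark_of(label, camera): "xy" ([column, row] in pixels: a listed point, or the origin of a listed thing).
The state is a dict: "clock": time; "qpos": joint angles; "qd": joint speeds; "joint_efforts": joint torques, N m; "position": TCP position; "tool_rot": TCP orientation; "force": force on the tool from outside, world axes, zero at the start; "moment": the same for the moment, N m; "grip_width": finger opening in m; "finger_force": force on a finger pad.
Only numpy, scipy, OpenCV 4.12 (cv2) and the standard library are available. Lean on these libraries where they do the work, as an engineer would, in place of code of your own. Each camera call takes 0.05 s, during which the arm holds its last target. There are 200 camera calls.

## Working session

There is one attempt and no reset: what is moved stays moved. The work goes in short steps, Python scripts to look and compute and a shell command to move; the robot and the scene stay as the last step left them, time stands still between calls to the robot, and variables do not carry over. Pictures are saved under pics/ and viewed, at most 10 in all, crops included, and the job is handed in when it is done.

```bash
mkdir -p pics; cat > h.py <<'E'
import numpy as np, cv2
from workcell import telemetry, grab_frame, calibration, bot, outline_of, landmark_of
from scipy.spatial.transform import Rotation as R
def ray(cam,xy,z,cal=None):
    c=cal or calibration(cam); f=192/np.tan(np.radians(c['fovy'])/2)
    P=np.array(c['pose']); d=P[:3,:3]@[(xy[0]-c['cx'])/f,(xy[1]-c['cy'])/f,1]
    return P[:3,3]+d*(z-P[2,3])/d[2]
def proj(cam,p,cal=None):
    c=cal or calibration(cam); f=192/np.tan(np.radians(c['fovy'])/2)
    q=np.linalg.inv(np.array(c['pose']))@np.r_[p,1]
    return q[:2]/q[2]*f+[c['cx'],c['cy']]
def save(im,n): cv2.imwrite('pics/'+n,cv2.cvtColor(im,cv2.COLOR_RGB2BGR))
def lm(n,cam,z):
    r=landmark_of(n,cam)
    return [(round(a['score'],2),np.round(a['xy'],1).tolist(),np.round(ray(cam,a['xy'],z)[:2],4).tolist()) for a in r[:2]]
E
python3 - <<'E'
from h import *
t=grab_frame('top'); s=grab_frame('scene')
save(np.hstack([t,s])[:, :],'a0.png'); im=cv2.resize(np.hstack([t,s]),(800,300)); save(t,'top0.png'); save(im,'a0.png')
for n,z in [('tray',0),('saucer_mark',.0075),('spoon_mark',.0075),('saucer',.0075),('coffee_cup',0),('cup_foot',0),('cup_handle',.034),('teaspoon',0),('spoon_tip',0.004),('dotted_mug',0),('sugar_tin',0),('egg_timer',0)]:
    print(n,lm(n,'top',z))
o=telemetry.observe(); print({k:np.round(v,3) for k,v in o.items()}); print(calibration('top'))
E
```

```text
tray [(0.82, [246.2, 195.5], [0.575, 0.0695])]
saucer_mark [(0.67, [334.2, 127.3], [0.7616, -0.1635]), (0.64, [212.5, 190.4], [0.5866, 0.1592])]
spoon_mark [(0.62, [277.4, 199.4], [0.5651, -0.0136]), (0.36, [157.2, 265.7], [0.386, 0.2989])]
saucer [(0.77, [242.6, 206.1], [0.5459, 0.0781]), (0.41, [365.8, 248.3], [0.4413, -0.2438])]
coffee_cup []
cup_foot [(0.58, [364.0, 251.2], [0.4335, -0.2409])]
cup_handle [(0.63, [348.4, 241.4], [0.4584, -0.1939]), (0.51, [239.0, 206.3], [0.5433, 0.0859])]
teaspoon [(0.61, [358.8, 179.7], [0.6216, -0.2293])]
spoon_tip [(0.82, [368.1, 154.6], [0.6889, -0.2537])]
dotted_mug [(0.56, [335.6, 129.4], [0.7579, -0.1685])]
sugar_tin [(0.84, [372.3, 139.5], [0.7311, -0.2664])]
egg_timer [(0.64, [155.8, 264.9], [0.3875, 0.3047]), (0.62, [237.7, 208.2], [0.5407, 0.0915])]
{'clock': np.float64(0.7), 'qpos': array([ 1.202,  0.521, -0.036,  1.599,  0.021,  1.021, -0.113]), 'qd': array([ 0.001, -0.   , -0.   ,  0.002,  0.001, -0.001,  0.003]), 'joint_efforts': array([ 2.0000e-03, -9.2666e+01,  1.9790e+00, -3.7021e+01,  1.8000e-02,
        2.0000e-03, -0.0000e+00]), 'position': array([ 0.184, -0.597,  0.231]), 'tool_rot': array([3.142, 0.   , 0.299]), 'force': array([0.172, 0.051, 0.001]), 'moment': array([-0.01 ,  0.033,  0.027]), 'finger_force': np.float64(0.0), 'grip_width': np.float64(0.085)}
{'fovy': 50.362861137444916, 'cx': 253.5986319484561, 'cy': 192.55150297674305, 'pose': array([[ 0.01777683, -0.99397777,  0.10813035,  0.4652899 ],
       [-0.99938409, -0.01439186,  0.03200481,  0.0149969 ],
       [-0.03025587, -0.1086327 , -0.99362142,  1.08370888],
       [ 0.        ,  0.        ,  0.        ,  1.        ]])}
```

```bash
python3 - <<'E'
from h import *
t=cv2.imread('pics/top0.png')[90:310,130:420]; cv2.imwrite('pics/top0c.png',cv2.resize(t,(790,599),interpolation=cv2.INTER_CUBIC))
E
```

```text
(no output)
```

View pics/top0c.png

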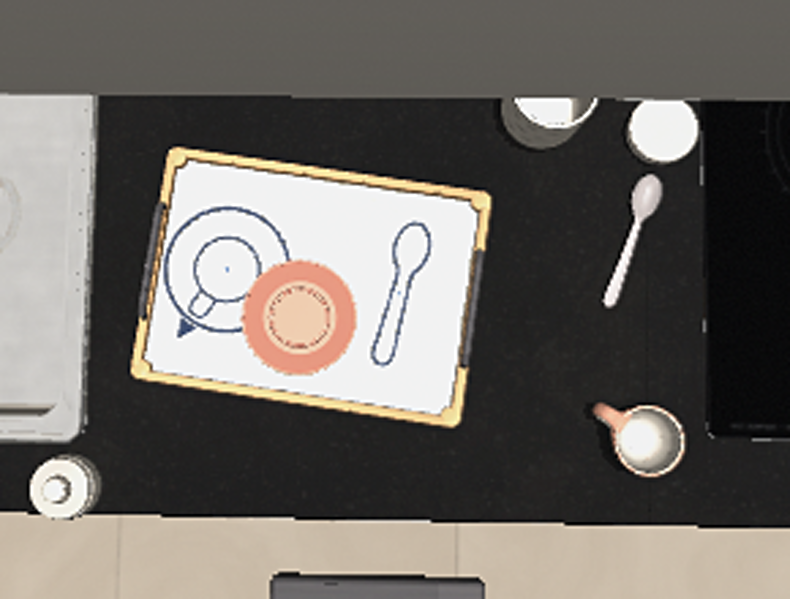

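View pics/a0.png

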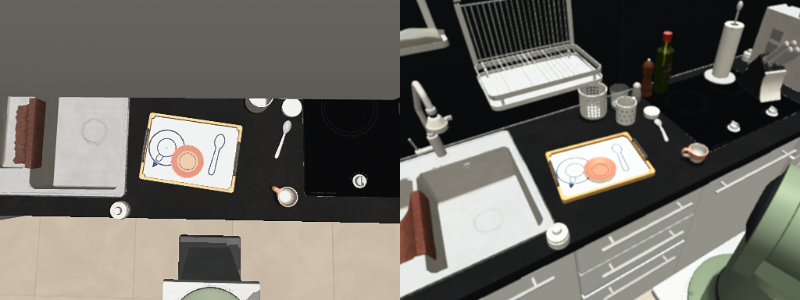

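The picture shows the ring at top pixel (213,189), with its pointer at (198,210) pointing toward image lower left. The saucer is at (240,207), and the spoon outline is on the right half of the tray with its bowl end up. The spoon is at (361,180) with its bowl up, and the cup is at (368,251) with its handle up-left.

```bash
cat >> h.py <<'E'
def to(p,yaw=None):
    """tool-frame shift and turn about tool z to reach TCP p, yaw (tool down)"""
    o=telemetry.observe(); r=R.from_euler('xyz',o['tool_rot']); d=r.inv().apply(np.array(p)-o['position'])
    print('shift',np.round(d,4),'rpy',np.round(o['tool_rot'],3), 'pos',np.round(o['position'],4),'t',round(float(o['clock']),2))
    if yaw is not None:
        t=R.from_euler('xyz',[np.pi,0,yaw]); print('turn tool vec',np.round((r.inv()*t).as_rotvec(),3))
        print('shift in turned tool axes',np.round(t.inv().apply(np.array(p)-o['position']),4))
E
python3 - <<'E'
from h import *
k=790/290
def px(x,y): return (x/k+130, y/(599/220)+90)
P={}
for n,x,y,z in [('ring',227,269,.0075),('pointer',186,329,.0075),('saucer',299.5,317.5,.02),('well',298,318,.0165),('mbowl',413,222,.0075),('mend',381,365,.0075),('tip',650,174,.005),('end',607,306,.005),('cuprim',648,440,.049),('handle',596,406,.034),('timer',65,487,.03),('mug',550,110,.09),('tin',663,130,.02)]:
    P[n]=ray('top',px(x,y),z)[:2]; print(n,np.round(P[n],4))
a=lambda u,v:np.round(np.arctan2(*(P[v]-P[u])[::-1]),3)
print('ptr',a('ring','pointer'),'mark',a('mend','mbowl'),'spoon',a('end','tip'),'handle',a('cuprim','handle'),'push',a('saucer','ring'),np.linalg.norm(P['ring']-P['saucer']))
print((P['mend']+P['mbowl'])/2,(P['tip']+P['end'])/2)
to(np.r_[P['saucer'],.2])
print(calibration('wrist')['pose'], R.from_euler('xyz',telemetry.observe()['tool_rot']).as_matrix())
E
```

```text
ring [0.5909 0.1571]
pointer [0.5315 0.1955]
saucer [0.5436 0.0843]
well [0.5433 0.086 ]
mbowl [ 0.6398 -0.0239]
mend [0.4998 0.0054]
tip [ 0.6906 -0.2548]
end [ 0.5604 -0.212 ]
cuprim [ 0.4342 -0.2389]
handle [ 0.4642 -0.1949]
timer [0.3795 0.3012]
mug [ 0.731  -0.1442]
tin [ 0.731  -0.2641]
ptr 2.568 mark -0.207 spoon -0.318 handle 0.972 push 0.994 0.08684426881427955
[ 0.56976648 -0.00923575] [ 0.62552833 -0.23340008]
shift [ 0.5443 -0.5456  0.0313] rpy [3.142 0.    0.299] pos [ 0.1839 -0.5973  0.2313] t 0.7
[[ 2.94211552e-01 -9.15655672e-01 -2.73887301e-01  2.53233929e-01]
 [-9.55740084e-01 -2.82074194e-01 -8.36363633e-02 -5.76070037e-01]
 [-6.74429364e-04  2.86371857e-01 -9.58118315e-01  3.73230302e-01]
 [ 0.00000000e+00  0.00000000e+00  0.00000000e+00  1.00000000e+00]] [[ 9.55713505e-01  2.94298651e-01 -2.29669743e-05]
 [ 2.94298650e-01 -9.55713505e-01 -2.73690855e-05]
 [-3.00045325e-05  1.93978551e-05 -9.99999999e-01]]
```

```bash
r='[0.034,-0.034,0,0,0,0,1]'; python3 -m inch '[[0.034,-0.034,0,0,0,0,1],[0.034,-0.034,0,0,0,0,1],[0.034,-0.034,0,0,0,0,1],[0.034,-0.034,0,0,0,0,1],[0.034,-0.034,0,0,0,0,1]]' 30
python3 -m inch '[[0.034,-0.034,0,0,0,0,1],[0.034,-0.034,0,0,0,0,1],[0.034,-0.034,0,0,0,0,1],[0.034,-0.034,0,0,0,0,1],[0.034,-0.034,0,0,0,0,1]]'
python3 -m inch '[[0.034,-0.034,0,0,0,0,1],[0.034,-0.034,0,0,0,0,1],[0.034,-0.034,0,0,0,0,1],[0.034,-0.034,0,0,0,0,1],[0.034,-0.034,0,0,0,0,1]]'
python3 -m inch '[[0.034,-0.034,0,0,0,0,1],[0,0,0,0,0,0,1]]'
python3 - <<'E'
from h import *
cal=calibration('wrist'); im=grab_frame('wrist'); save(im,'w1.png')
for n,z in [('saucer',.0075),('saucer_mark',.0075),('spoon_mark',.0075)]: print(n,lm(n,'wrist',z))
to([.5433,.0855,.2])
E
```

```text
clock: 1.2
position: [0.297, -0.3831, 0.2315]
tool_rot: [3.141, -0.0, 0.299]
force: [1.8, -1.1, 0.5]
grip_width: 0.0124
finger_force: 0.0
clock: 1.7
position: [0.4095, -0.1705, 0.2316]
tool_rot: [3.141, -0.001, 0.299]
force: [0.7, -0.3, -0.4]
grip_width: 0.0
finger_force: 0.0
clock: 2.2
position: [0.5219, 0.0421, 0.2315]
tool_rot: [3.141, -0.0, 0.299]
force: [-0.2, -1.6, -0.1]
grip_width: 0.0002
finger_force: 0.0
clock: 2.4
position: [0.5452, 0.0891, 0.2312]
tool_rot: [-3.139, -0.002, 0.305]
force: [-0.1, -0.7, 0.0]
grip_width: 0.0
finger_force: 0.0
saucer [(0.95, [256.9, 163.5], [0.5428, 0.078])]
saucer_mark []
spoon_mark [(0.81, [339.5, 167.3], [0.5674, -0.0207])]
shift [ 0.0009 -0.0036  0.0312] rpy [3.141 0.    0.298] pos [0.5435 0.0818 0.2313] t 2.6
```

View pics/w1.png

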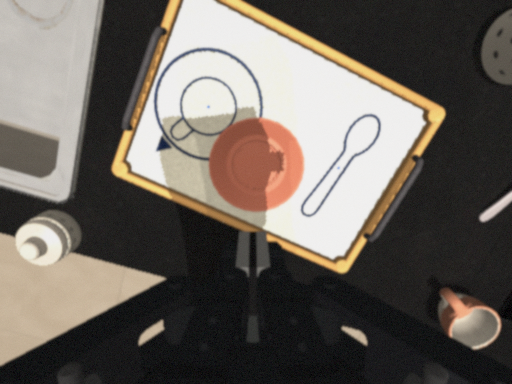

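The wrist view shows the ring centre dot at (208,106), its pointer at (164,144), the saucer at (256,164), and the spoon outline centre near (338,168). I'll measure again now that the arm is still.

```bash
cat >> h.py <<'E'
def marks(cam='wrist',ring=(.5909,.1571),sp=(.5698,-.0092)):
    """blobs of ink/pink in world coordinates"""
    im=grab_frame(cam); cal=calibration(cam); g=im.astype(int)
    pink=((g[...,0]-g[...,2])>45)&(g[...,0]>110)
    o=outline_of('saucer',cam)
    if o:
        ys,xs=np.nonzero(o[0]['region']); (c,ax,an)=cv2.minAreaRect(cv2.convexHull(np.c_[xs,ys].astype(np.float32)))
        (e,_)=cv2.minEnclosingCircle(np.c_[xs,ys].astype(np.float32))
        print('saucer rect c',np.round(c,1),np.round(ray(cam,c,.0215,cal)[:2],4),'size',np.round(ax,1))
    for n in ('saucer_mark','spoon_mark','saucer'): print(n,lm(n,cam,.0075))
    return im,cal
E
python3 - <<'E'
from h import *
im,cal=marks(); save(im,'w2.png')
# rectify liner plane z=.0075 at 1 px/mm*2.5 : world x .42-.74 up, y .26..-.12
W=np.array([[.74,.26],[.74,-.12],[.42,-.12],[.42,.26]])
src=np.float32([proj('wrist',[*w,.0075],cal) for w in W]); s=2000
dst=np.float32([[0,0],[.38*s,0],[.38*s,.32*s],[0,.32*s]])
out=cv2.warpPerspective(im,cv2.getPerspectiveTransform(src,dst),(760,640))
save(out[:590],'rect.png')
to([.5433,.0845,.2])
E
```

```text
saucer rect c [249.5 160. ] [0.5467 0.0861] size [94. 95.]
saucer_mark []
spoon_mark [(0.74, [331.3, 164.6], [0.5678, -0.0101])]
saucer [(0.74, [247.6, 160.2], [0.5434, 0.088]), (0.45, [326.3, 161.3], [0.5699, -0.0027])]
shift [ 0.0004 -0.0026  0.0315] rpy [ 3.141 -0.     0.298] pos [0.5437 0.0819 0.2315] t 2.85
```

View pics/rect.png

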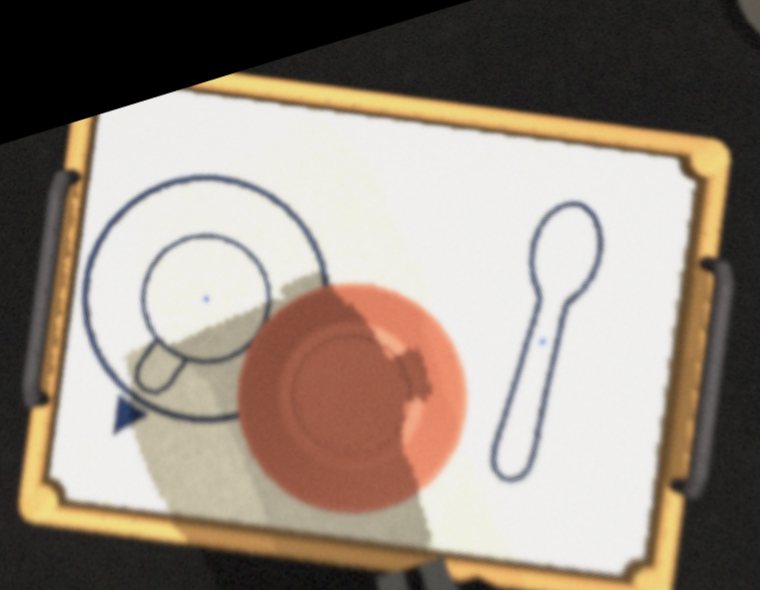

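The rectified liner shows the ring centre at (0.591, 0.157) with its pointer at about 2.55 rad. The spoon mark is at (0.569, -0.0115) with a yaw of -0.216, and the saucer is at about (0.5445, 0.086). Next I'll lower the shut fingers into the well.

```bash
python3 -m inch '[[0.002,-0.004,0.04,0,0,0,1],[0,0,0.04,0,0,0,1],[0,0,0.04,0,0,0,1],[0,0,0.04,0,0,0,1],[0,0,0.03,0,0,0,1]]'
python3 -m inch '[[0,0,0.015,0,0,0,1],[0,0,0.008,0,0,0,1],[0,0,0,0,0,0,1],[0,0,0,0,0,0,1]]'
python3 - <<'E'
from h import *
to([.591,.157,.0145])
E
```

```text
clock: 3.35
position: [0.5438, 0.0866, 0.0393]
tool_rot: [-3.141, 0.001, 0.298]
force: [0.4, -0.3, 0.3]
grip_width: -0.0
finger_force: 0.0
clock: 3.75
position: [0.5452, 0.0872, 0.0195]
tool_rot: [3.141, -0.002, 0.299]
force: [-0.8, 0.4, 0.6]
grip_width: 0.0
finger_force: 0.0
shift [ 0.0643 -0.0533  0.0051] rpy [ 3.141e+00 -2.000e-03  2.990e-01] pos [0.5452 0.0872 0.0195] t 3.75
```

```bash
python3 -m inch '[[0,0,0.003,0,0,0,1],[0,0,0.002,0,0,0,1],[0,0,0,0,0,0,1]]'
python3 -m inch '[[0.0066,-0.0055,0,0,0,0,1],[0.0066,-0.0055,0,0,0,0,1],[0.0066,-0.0055,0,0,0,0,1],[0.0066,-0.0055,0,0,0,0,1],[0.0066,-0.0055,0,0,0,0,1]]'
python3 -m inch '[[0.0066,-0.0055,0,0,0,0,1],[0.0066,-0.0055,0,0,0,0,1],[0.0066,-0.0055,0,0,0,0,1],[0.0066,-0.0055,0,0,0,0,1],[0.0066,-0.0055,0,0,0,0,1]]'
python3 -m inch '[[0,0,0,0,0,0,1],[0,0,0,0,0,0,1]]'
python3 - <<'E'
from h import *
im,cal=marks(); save(im,'w3.png')
t=grab_frame('top'); o=outline_of('saucer','top')
ys,xs=np.nonzero(o[0]['region']); c,r=cv2.minEnclosingCircle(np.c_[xs,ys].astype(np.float32)); print(o[0]['score'],c,r,ray('top',c,.021))
to([.5956,.1641,.0145]); print(telemetry.observe()['force'])
cv2.imwrite('pics/w3t.png',np.hstack([cv2.cvtColor(im,4)[:, :],cv2.resize(cv2.cvtColor(t,4)[120:270,160:310],(384,384))])[:, 96:])
E
```

```text
clock: 4.05
position: [0.545, 0.0871, 0.0138]
tool_rot: [3.141, -0.001, 0.299]
force: [-0.1, 1.2, 3.7]
grip_width: -0.0002
finger_force: 1.8
clock: 4.55
position: [0.568, 0.1225, 0.0138]
tool_rot: [3.141, 0.001, 0.298]
force: [-3.2, -5.4, 7.4]
grip_width: 0.0
finger_force: 4.1
clock: 5.05
position: [0.5915, 0.1585, 0.0138]
tool_rot: [3.141, 0.0, 0.298]
force: [-2.8, -4.6, 8.4]
grip_width: -0.0001
finger_force: 3.9
clock: 5.25
position: [0.592, 0.1597, 0.0138]
tool_rot: [-3.141, -0.002, 0.299]
force: [2.9, 2.8, 5.0]
grip_width: -0.0
finger_force: 2.5
saucer rect c [253.  237.4] [0.6008 0.1621] size [189.5 227.1]
saucer_mark []
spoon_mark []
saucer [(0.77, [256.0, 244.3], [0.5912, 0.1574])]Traceback (most recent call last):
  File "<stdin>", line 4, in <module>
IndexError: list index out of range
```

```bash
python3 -m inch '[[0,0,-0.02,0,0,0,1],[-0.01,0.01,-0.045,0,0,0,1],[-0.02,0.02,-0.04,0,0,0,1],[-0.01,0.01,-0.04,0,0,0,1],[0,0,-0.02,0,0,0,1]]'
python3 -m inch '[[0,0,0,0,0,0,0],[0,0,0,0,0,0,0]]'
python3 - <<'E'
from h import *
im,cal=marks(); save(im,'w3.png')
W=np.array([[.74,.26],[.74,-.12],[.42,-.12],[.42,.26]])
src=np.float32([proj('wrist',[*w,.0075],cal) for w in W]); s=2000
dst=np.float32([[0,0],[.38*s,0],[.38*s,.32*s],[0,.32*s]])
out=cv2.warpPerspective(im,cv2.getPerspectiveTransform(src,dst),(760,640))
save(out[:590],'rect2.png'); print(cal['pose'][:3,3])
to([.591,.157,.2])
E
```

```text
clock: 6.1
position: [0.5648, 0.1065, 0.1815]
tool_rot: [3.14, -0.002, 0.296]
force: [1.0, 1.1, -0.1]
grip_width: -0.0001
finger_force: 0.0
clock: 6.3
position: [0.5647, 0.1087, 0.1783]
tool_rot: [3.141, -0.0, 0.298]
force: [-0.2, -0.2, -0.1]
grip_width: 0.0282
finger_force: 0.0
saucer rect c [212.1 131.7] [0.5932 0.1579] size [117.6 115.1]
saucer_mark []
spoon_mark [(0.77, [360.6, 199.9], [0.5685, -0.0096]), (0.39, [216.0, 133.4], [0.5907, 0.1554])]
saucer [(0.61, [214.0, 133.1], [0.5905, 0.1574])]
[0.63382873 0.13009317 0.31943414]
shift [ 0.0394 -0.0379 -0.0227] rpy [-3.141e+00  2.000e-03  2.990e-01] pos [0.5645 0.1091 0.1773] t 6.55
```

View pics/rect2.png

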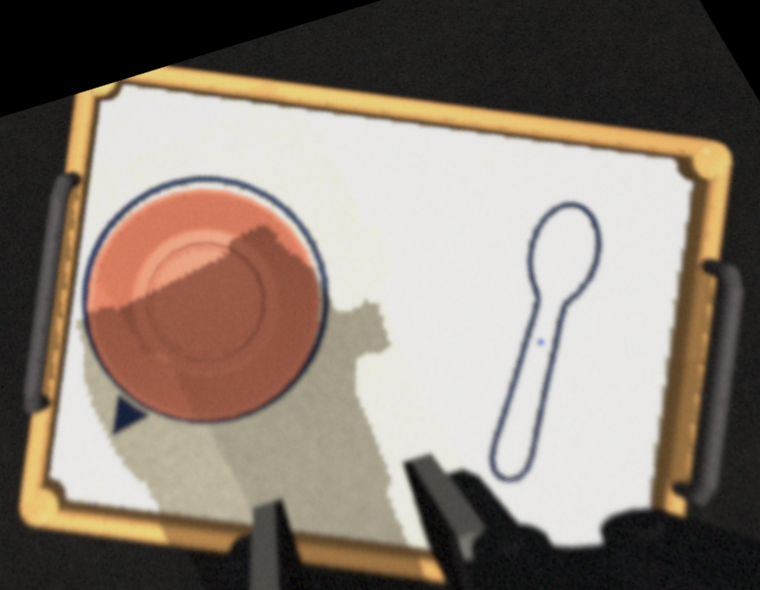

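The saucer sits at about (0.590, 0.157), in its ring. Next is the cup.

```bash
python3 -m inch '[[0,0,-0.005,0,0,-0.135,0],[0,0,-0.005,0,0,-0.135,0],[0,0,-0.005,0,0,-0.135,0],[0,0,-0.005,0,0,-0.135,0],[0,0,0,0,0,-0.135,0]]'
python3 -m inch '[[-0.045,0.011,0,0,0,0,0],[-0.045,0.011,0,0,0,0,0],[-0.045,0.011,0,0,0,0,0],[-0.045,0.011,0,0,0,0,0]]'
python3 -m inch '[[-0.045,0.011,0,0,0,0,0],[-0.045,0.011,0,0,0,0,0],[-0.045,0.011,0,0,0,0,0],[-0.045,0.011,0,0,0,0,0],[0,0,0,0,0,0,0]]'
python3 -m inch '[[0,0,0,0,0,0,0]]'
python3 - <<'E'
from h import *
im=grab_frame('wrist'); cal=calibration('wrist'); save(im,'w4.png')
for n,z in [('coffee_cup',0),('cup_foot',0),('cup_handle',.034)]: print(n,lm(n,'wrist',z))
W=np.array([[.56,-.10],[.56,-.38],[.35,-.38],[.35,-.10]])
src=np.float32([proj('wrist',[*w,.049],cal) for w in W])
dst=np.float32([[0,0],[700,0],[700,525],[0,525]])
save(cv2.warpPerspective(im,cv2.getPerspectiveTransform(src,dst),(700,525)),'rect3.png'); print(cal['pose'][:3,3])
to([.4342,-.2389,.016],.972)
E
```

```text
clock: 7.05
position: [0.565, 0.1093, 0.1983]
tool_rot: [-3.141, -0.0, 0.979]
force: [0.3, 0.5, 0.1]
grip_width: 0.0852
finger_force: 0.0
clock: 7.45
position: [0.4991, -0.0659, 0.1978]
tool_rot: [-3.141, 0.0, 0.974]
force: [0.9, -0.6, -0.1]
grip_width: 0.0853
finger_force: 0.0
clock: 7.95
position: [0.4324, -0.2436, 0.1976]
tool_rot: [-3.141, 0.002, 0.966]
force: [0.6, 1.2, -0.4]
grip_width: 0.0854
finger_force: 0.0
clock: 8.05
position: [0.4348, -0.2387, 0.1978]
tool_rot: [-3.141, -0.0, 0.972]
force: [0.5, 0.9, 0.1]
grip_width: 0.0857
finger_force: 0.0
coffee_cup [(0.63, [249.1, 155.6], [0.4389, -0.2248])]
cup_foot [(0.7, [252.9, 169.5], [0.4337, -0.2401])]
cup_handle [(0.87, [248.9, 123.2], [0.4605, -0.1936])]
[ 0.47612528 -0.17778704  0.33992129]
shift [-0.0026 -0.0002  0.1822] rpy [-3.141 -0.     0.976] pos [ 0.4358 -0.2369  0.1982] t 8.25
turn tool vec [-0.    -0.     0.004]
shift in turned tool axes [-0.0026 -0.0002  0.1822]
```

View pics/rect3.png

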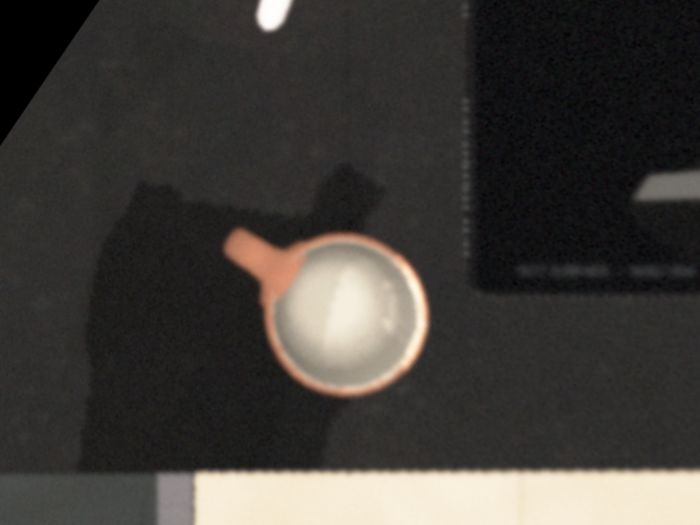

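```bash
python3 -m inch '[[-0.0026,0,0.045,0,0,0,0],[0,0,0.045,0,0,0,0],[0,0,0.045,0,0,0,0],[0,0,0.03,0,0,0,0],[0,0,0.015,0,0,0,0]]'
python3 -m inch '[[0,0,0.006,0,0,0,0],[0,0,0,0,0,0,0],[0,0,0,0,0,0,0.15],[0,0,0,0,0,0,0.2],[0,0,0,0,0,0,0.25]]' 30
python3 -m inch '[[0,0,0,0,0,0,0.4],[0,0,0,0,0,0,0.6],[0,0,0,0,0,0,1],[0,0,0,0,0,0,1]]' 30
```

```text
clock: 8.75
position: [0.4332, -0.2385, 0.0157]
tool_rot: [-3.138, 0.0, 0.976]
force: [-0.2, -0.7, 0.9]
grip_width: 0.0854
finger_force: 0.0
clock: 9.25
position: [0.4342, -0.2405, 0.0131]
tool_rot: [3.14, -0.0, 0.974]
force: [-0.8, -1.7, -0.0]
grip_width: 0.0639
finger_force: 0.0
clock: 9.65
position: [0.434, -0.2403, 0.0133]
tool_rot: [3.141, 0.0, 0.974]
force: [-3.5, 3.2, 18.6]
grip_width: 0.0609
finger_force: 28.2
```

```bash
python3 -m inch '[[0,0,-0.01,0,0,0,1],[0,0,-0.03,0,0,0,1],[0,0,-0.035,0,0,-0.1,1],[0,0,-0.03,0,0,-0.145,1],[0,0,-0.01,0,0,-0.145,1]]'
python3 -m inch '[[0,0,0,0,0,-0.145,1],[0,0,0,0,0,-0.145,1],[0,0,0,0,0,-0.145,1],[0,0,0,0,0,-0.145,1],[0,0,0,0,0,-0.145,1]]'
python3 -m inch '[[0,0,0,0,0,-0.145,1],[0,0,0,0,0,-0.145,1],[0,0,0,0,0,-0.145,1],[0,0,0,0,0,-0.028,1],[0,0,0,0,0,0,1]]'
python3 - <<'E'
from h import *
to([.59,.157,.12],2.55)
E
```

```text
clock: 10.15
position: [0.4347, -0.2409, 0.1307]
tool_rot: [3.138, 0.002, 1.369]
force: [-0.4, -0.8, -1.3]
grip_width: 0.0608
finger_force: 33.3
clock: 10.65
position: [0.4337, -0.2405, 0.128]
tool_rot: [-3.141, 0.001, 2.095]
force: [0.1, -0.5, -0.8]
grip_width: 0.0605
finger_force: 33.4
clock: 11.15
position: [0.4337, -0.2404, 0.1276]
tool_rot: [-3.142, 0.0, 2.549]
force: [-0.2, 0.0, -0.8]
grip_width: 0.0607
finger_force: 33.4
shift [0.0925 0.417  0.0076] rpy [-3.142  0.     2.549] pos [ 0.4337 -0.2404  0.1276] t 11.15
turn tool vec [-0.     0.    -0.001]
shift in turned tool axes [0.0919 0.4171 0.0076]
```

```bash
python3 -m inch '[[0.0045,0.02,0,0,0,0,1],[0.0077,0.035,0,0,0,0,1],[0.0077,0.035,0,0,0,0,1],[0.0077,0.035,0,0,0,0,1],[0.0077,0.035,0,0,0,0,1]]'
python3 -m inch '[[0.0077,0.035,0,0,0,0,1],[0.0077,0.035,0,0,0,0,1],[0.0077,0.035,0,0,0,0,1],[0.0077,0.035,0,0,0,0,1],[0.0077,0.035,0,0,0,0,1]]'
python3 -m inch '[[0.0077,0.035,0,0,0,0,1],[0.006,0.03,0,0,0,0,1],[0.0035,0.017,0,0,0,0,1],[0,0,0,0,0,0,1],[0,0,0,0,0,0,1]]'
python3 - <<'E'
from h import *
im=grab_frame('wrist'); cal=calibration('wrist'); save(im,'w5.png')
o=telemetry.observe(); z0=o['position'][2]-.0128
for n,z in [('saucer',.0075),('coffee_cup',z0),('cup_foot',z0),('cup_handle',z0+.034)]: print(n,lm(n,'wrist',z))
to([.59,.157,.0268],2.55); print(cal['pose'][:3,3])
E
```

```text
clock: 11.65
position: [0.4939, -0.0863, 0.1276]
tool_rot: [-3.141, 0.0, 2.547]
force: [-0.4, -1.1, -1.1]
grip_width: 0.0607
finger_force: 33.4
clock: 12.15
position: [0.5592, 0.0806, 0.1276]
tool_rot: [-3.141, 0.0, 2.548]
force: [0.2, -0.7, -1.5]
grip_width: 0.0611
finger_force: 33.4
clock: 12.65
position: [0.5899, 0.1567, 0.1273]
tool_rot: [-3.141, 0.0, 2.55]
force: [0.3, -0.1, -1.1]
grip_width: 0.0608
finger_force: 33.4
saucer []
coffee_cup [(0.78, [248.8, 213.4], [0.5771, 0.1618])]
cup_foot [(0.94, [253.2, 235.7], [0.5892, 0.1566])]
cup_handle [(0.6, [249.3, 153.6], [0.5461, 0.1838])]
shift [0.0008 0.0008 0.1006] rpy [-3.141  0.     2.55 ] pos [0.5902 0.1559 0.1274] t 12.9
turn tool vec [-0.  0.  0.]
shift in turned tool axes [0.0007 0.0008 0.1006]
[0.52959403 0.19657782 0.26917164]
```

View pics/w5.png

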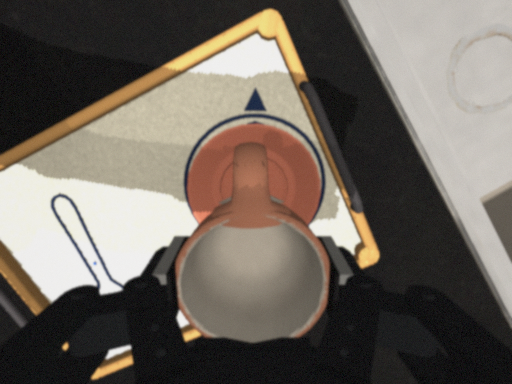

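The handle (250,150) lines up with the pointer (255,98), and the cup is centred over the saucer. I'll lower it gently.

```bash
python3 -m inch '[[0.001,0.001,0.03,0,0,0,1],[0,0,0.03,0,0,0,1],[0,0,0.02,0,0,0,1],[0,0,0.008,0,0,0,1],[0,0,0.004,0,0,0,1]]'
python3 -m inch '[[0,0,0.003,0,0,0,1],[0,0,0.002,0,0,0,1],[0,0,0,0,0,0,1]]'
```

```text
clock: 13.4
position: [0.5898, 0.1581, 0.0351]
tool_rot: [-3.141, -0.0, 2.551]
force: [0.7, 0.7, -0.9]
grip_width: 0.0607
finger_force: 33.4
clock: 13.7
position: [0.5901, 0.1583, 0.0308]
tool_rot: [3.141, 0.0, 2.552]
force: [-0.8, -0.8, -1.7]
grip_width: 0.0607
finger_force: 33.4
```

```bash
python3 -m inch '[[0,0,0.001,0,0,0,1],[0,0,0.001,0,0,0,1],[0,0,0,0,0,0,1]]'
python3 -m inch '[[0,0,0.001,0,0,0,1],[0,0,0,0,0,0,1]]'
python3 -m inch '[[0,0,0.0005,0,0,0,1],[0,0,0,0,0,0,1]]'
```

```text
clock: 14.0
position: [0.5899, 0.1583, 0.0284]
tool_rot: [3.142, 0.0, 2.552]
force: [-0.7, 0.7, -0.8]
grip_width: 0.0608
finger_force: 33.4
clock: 14.2
position: [0.5899, 0.1583, 0.0273]
tool_rot: [3.141, 0.0, 2.552]
force: [0.0, 1.0, -1.3]
grip_width: 0.0604
finger_force: 33.4
clock: 14.4
position: [0.59, 0.1583, 0.0272]
tool_rot: [3.141, 0.0, 2.552]
force: [-1.8, -1.8, 7.0]
grip_width: 0.0605
finger_force: 34.1
```

```bash
python3 -m inch '[[0,0,0,0,0,0,0.25],[0,0,0,0,0,0,0.2],[0,0,0,0,0,0,0.12],[0,0,0,0,0,0,0.05],[0,0,0,0,0,0,0.0]]'
python3 -m inch '[[0,0,0,0,0,0,0],[0,0,-0.01,0,0,0,0],[0,0,-0.02,0,0,0,0],[0,0,-0.03,0,0,0,0],[0,0,-0.04,0,0,0,0]]'
python3 -m inch '[[0,0,-0.04,0,0,0,0],[0,0,-0.03,0,0,0,0],[0,0,0,0,0,0,0],[0,0,0,0,0,0,0]]'
python3 - <<'E'
from h import *
im=grab_frame('wrist'); cal=calibration('wrist'); save(im,'w6.png')
for n,z in [('saucer',.0075),('coffee_cup',.0135),('cup_foot',.0135),('cup_handle',.0475)]: print(n,lm(n,'wrist',z))
print(cal['pose'][:3,3])
grab_frame('top')
for n,z in [('saucer',.0075),('cup_foot',.0135),('cup_handle',.0475),('teaspoon',0),('spoon_tip',.004)]: print(n,lm(n,'top',z))
to([.6275,-.234,.2],-.318)
E
```

```text
clock: 14.9
position: [0.5899, 0.1583, 0.0268]
tool_rot: [3.142, -0.0, 2.552]
force: [-0.7, 0.4, -0.3]
grip_width: 0.0856
finger_force: 0.0
clock: 15.4
position: [0.5891, 0.1581, 0.1275]
tool_rot: [-3.14, -0.002, 2.552]
force: [0.4, -0.4, 0.3]
grip_width: 0.0854
finger_force: 0.0
clock: 15.8
position: [0.59, 0.1582, 0.1976]
tool_rot: [3.141, 0.001, 2.552]
force: [-0.4, 0.3, -0.2]
grip_width: 0.0859
finger_force: 0.0
saucer []
coffee_cup [(0.59, [247.1, 156.9], [0.5742, 0.1609])]
cup_foot [(0.78, [252.5, 169.3], [0.5885, 0.1583])]
cup_handle [(0.96, [248.6, 124.5], [0.5454, 0.183])]
[0.52921094 0.19833889 0.33856452]
saucer [(0.49, [158.5, 264.7], [0.3887, 0.2956])]
cup_foot []
cup_handle []
teaspoon [(0.74, [363.3, 180.6], [0.6194, -0.2412]), (0.44, [331.0, 127.3], [0.7636, -0.1562])]
spoon_tip [(0.64, [154.8, 264.3], [0.3892, 0.3063]), (0.55, [369.9, 154.2], [0.6901, -0.2585])]
shift [-0.2495 -0.3051 -0.0034] rpy [-3.141 -0.     2.552] pos [0.5898 0.1584 0.1966] t 16.35
turn tool vec [-0.    0.    2.87]
shift in turned tool axes [ 0.1585  0.3609 -0.0034]
```

View pics/w6.png

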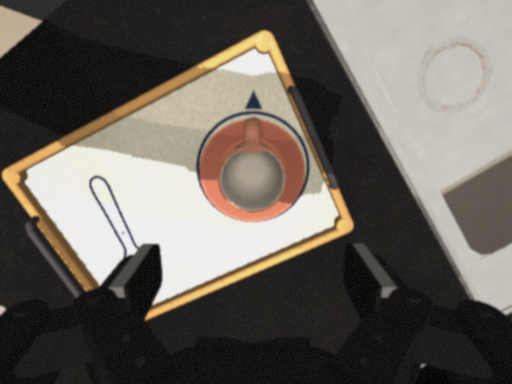

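The cup stands in the saucer's well with its handle (252,135) pointing at the pointer (254,100). Next is the spoon.

```bash
python3 -m inch '[[0,0,0,0,0,-0.136,0],[0,0,0,0,0,-0.136,0],[-0.0158,-0.036,0,0,0,0,0.3],[-0.0158,-0.036,0,0,0,0,0.6],[-0.0158,-0.036,0,0,0,0,0.6]]'
python3 -m inch '[[-0.0158,-0.036,0,0,0,0,0.6],[-0.0158,-0.036,0,0,0,0,0.6],[-0.0158,-0.036,0,0,0,0,0.6],[-0.0158,-0.036,0,0,0,0,0.6],[-0.0158,-0.036,0,0,0,0,0.6]]'
python3 -m inch '[[-0.0158,-0.036,0,0,0,0,0.6],[-0.0158,-0.036,0,0,0,0,0.6],[0,0,0,0,0,0,0.6],[0,0,0,0,0,0,0.6]]'
python3 - <<'E'
from h import *
im=grab_frame('wrist'); cal=calibration('wrist'); save(im,'w7.png')
for n,z in [('teaspoon',0),('spoon_tip',.004)]: print(n,lm(n,'wrist',z))
o=outline_of('teaspoon','wrist')[0]; ys,xs=np.nonzero(o['region']); print(o['score'],o['rect'])
pts=np.array([ray('wrist',p,.005,cal)[:2] for p in np.c_[xs,ys]])
m=pts.mean(0); u=np.linalg.svd(pts-m,full_matrices=False)[2][0]; u*=np.sign(u[0]); pr=(pts-m)@u
print('ends',np.round(m+u*pr.min(),4),np.round(m+u*pr.max(),4),'mid',np.round(m+u*(pr.min()+pr.max())/2,4),'ang',np.arctan2(u[1],u[0]),'len',np.ptp(pr))
to([.630,-.235,.0045],2.824)
E
```

```text
clock: 16.85
position: [0.6011, 0.0396, 0.1967]
tool_rot: [3.142, -0.0, 2.824]
force: [0.7, -0.1, 0.3]
grip_width: 0.0439
finger_force: 0.0
clock: 17.35
position: [0.6199, -0.1565, 0.1968]
tool_rot: [-3.142, 0.0, 2.824]
force: [1.7, -0.9, -0.5]
grip_width: 0.0338
finger_force: 0.0
clock: 17.75
position: [0.6272, -0.2335, 0.1964]
tool_rot: [3.141, -0.0, 2.822]
force: [0.8, 0.7, -0.4]
grip_width: 0.0342
finger_force: 0.0
teaspoon [(0.78, [251.2, 164.8], [0.6246, -0.2323])]
spoon_tip [(0.93, [247.8, 219.8], [0.6845, -0.256])]
0.95 [240.5, 99.2, 262.7, 225.8]
ends [ 0.5598 -0.2106] [ 0.6895 -0.2556] mid [ 0.6247 -0.2331] ang -0.33424283320324416 len 0.13733569968397305
shift [-0.0032 -0.0025  0.1925] rpy [3.141 0.    2.826] pos [ 0.6277 -0.2317  0.197 ] t 17.95
turn tool vec [0.    0.    0.002]
shift in turned tool axes [-0.0033 -0.0024  0.1925]
```

View pics/w7.png

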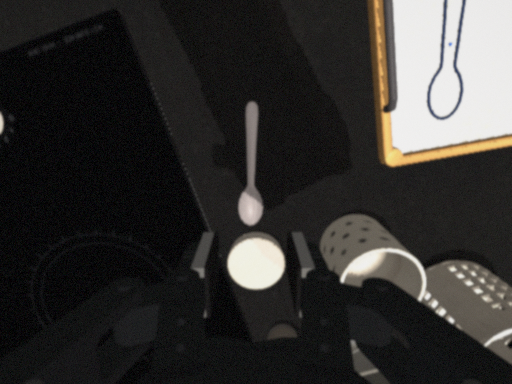

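The spoon lies with its bowl at (250,208) and handle end at (252,104), about 137 mm long and lined up with the tool. I'll descend and grip the shank.

```bash
python3 -m inch '[[-0.0025,-0.0023,0.045,0,0,0,0.6],[0,0,0.045,0,0,0,0.6],[0,0,0.045,0,0,0,0.6],[0,0,0.035,0,0,0,0.6],[0,0,0.015,0,0,0,0.6]]'
python3 -m inch '[[0,0,0.006,0,0,0,0.6],[0,0,0.001,0,0,0,0.7],[0,0,0,0,0,0,0.8],[0,0,0,0,0,0,0.9],[0,0,0,0,0,0,1]]' 30
python3 -m inch '[[0,0,0,0,0,0,1],[0,0,0,0,0,0,1]]'
```

```text
clock: 18.45
position: [0.6278, -0.2347, 0.0088]
tool_rot: [3.141, -0.004, 2.825]
force: [-0.1, -0.5, 0.4]
grip_width: 0.0345
finger_force: 0.0
clock: 18.95
position: [0.63, -0.2363, 0.0066]
tool_rot: [-3.142, 0.002, 2.823]
force: [-1.0, -0.2, 8.6]
grip_width: 0.0076
finger_force: 29.8
clock: 19.15
position: [0.63, -0.2362, 0.0065]
tool_rot: [-3.142, 0.002, 2.823]
force: [-1.9, 0.8, 8.5]
grip_width: 0.0073
finger_force: 29.8
```

```bash
python3 -m inch '[[0,0,-0.01,0,0,0,1],[0,0,-0.03,0,0,0,1],[0,0,-0.04,0,0,0,1],[0,0,-0.035,0,0,0,1],[0,0,-0.01,0,0,-0.103,1]]'
python3 -m inch '[[0.01,0.02,0,0,0,0,1],[0.017,0.035,0,0,0,0,1],[0.017,0.035,0,0,0,0,1],[0.017,0.035,0,0,0,0,1],[0.017,0.035,0,0,0,0,1]]'
python3 -m inch '[[0.017,0.035,0,0,0,0,1],[0.007,0.011,0,0,0,0,1],[0,0,0,0,0,0,1],[0,0,0,0,0,0,1]]'
python3 - <<'E'
from h import *
im=grab_frame('wrist'); cal=calibration('wrist'); save(im,'w8.png')
z0=telemetry.observe()['position'][2]-.0065
for n,z in [('teaspoon',z0),('spoon_tip',z0+.004),('spoon_mark',.0075)]: print(n,lm(n,'wrist',z))
o=outline_of('teaspoon','wrist')
if o:
  o=o[0]; ys,xs=np.nonzero(o['region']); print(o['score'],o['rect'])
  pts=np.array([ray('wrist',p,z0+.005,cal)[:2] for p in np.c_[xs,ys]])
  m=pts.mean(0); u=np.linalg.svd(pts-m,full_matrices=False)[2][0]; u*=np.sign(u[0]); pr=(pts-m)@u
  print('ends',np.round(m+u*pr.min(),4),np.round(m+u*pr.max(),4),'ang',np.arctan2(u[1],u[0]),'len',np.ptp(pr))
to([.5749,-.0128,.014],2.926)
E
```

```text
clock: 19.65
position: [0.6308, -0.2361, 0.1352]
tool_rot: [-3.141, 0.006, 2.927]
force: [0.1, -0.2, -0.4]
grip_width: 0.0076
finger_force: 30.0
clock: 20.15
position: [0.5866, -0.0618, 0.131]
tool_rot: [-3.141, 0.001, 2.926]
force: [1.4, -0.2, 0.0]
grip_width: 0.0075
finger_force: 30.0
clock: 20.55
position: [0.5737, -0.0139, 0.1303]
tool_rot: [-3.141, 0.001, 2.926]
force: [0.0, -0.3, -0.1]
grip_width: 0.0077
finger_force: 30.0
teaspoon [(0.79, [252.8, 233.0], [0.568, -0.0132]), (0.62, [249.9, 347.3], [0.6391, -0.0305])]
spoon_tip [(0.97, [251.2, 346.8], [0.635, -0.0288])]
spoon_mark [(0.78, [253.9, 177.6], [0.5674, -0.0117])]
0.92 [238.4, 95.2, 270.2, 344.7]
ends [0.5011 0.0017] [ 0.6314 -0.0272] ang -0.2184411480358241 len 0.1335267746363632
shift [-0.0011  0.0014  0.1157] rpy [-3.141 -0.     2.925] pos [ 0.5735 -0.0139  0.1297] t 20.8
turn tool vec [-0.    -0.    -0.001]
shift in turned tool axes [-0.0011  0.0014  0.1157]
```

View pics/w8.png

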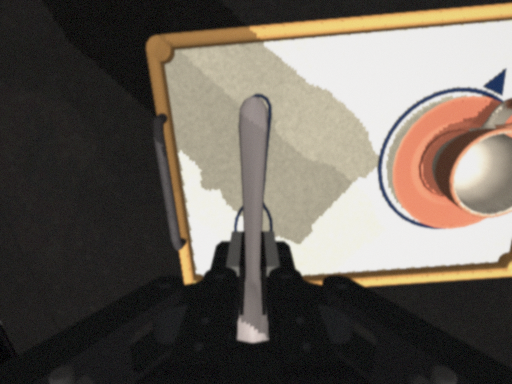

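The spoon hangs straight over its outline at a yaw of -0.218. Lowering it now.

```bash
python3 -m inch '[[-0.001,0.0014,0.04,0,0,0,1],[0,0,0.04,0,0,0,1],[0,0,0.02,0,0,0,1],[0,0,0.01,0,0,0,1],[0,0,0.003,0,0,0,1]]'
python3 -m inch '[[0,0,0.002,0,0,0,1],[0,0,0.001,0,0,0,1],[0,0,0,0,0,0,1]]'
```

```text
clock: 21.3
position: [0.5745, -0.012, 0.0162]
tool_rot: [3.142, -0.001, 2.926]
force: [0.2, -1.0, -0.8]
grip_width: 0.0078
finger_force: 30.0
clock: 21.6
position: [0.5751, -0.012, 0.0146]
tool_rot: [3.141, 0.001, 2.927]
force: [-0.4, -0.4, -0.3]
grip_width: 0.0076
finger_force: 30.0
```

```bash
python3 -m inch '[[0,0,0.001,0,0,0,1],[0,0,0,0,0,0,1],[0,0,0,0,0,0,0.9],[0,0,0,0,0,0,0.8],[0,0,0,0,0,0,0.6]]'
python3 -m inch '[[0,0,0,0,0,0,0.5],[0,0,-0.01,0,0,0,0.5],[0,0,-0.03,0,0,0,0.5],[0,0,-0.04,0,0,0,0.5],[0,0,-0.045,0,0,0,0.5]]'
python3 -m inch '[[0,0,-0.045,0,0,0,0.5],[0.02,0,-0.03,0,0,0,0.5],[0.03,0.02,0,0,0,0,0.5],[0,0,0,0,0,0,0.5],[0,0,0,0,0,0,0.5]]'
python3 - <<'E'
from h import *
im=grab_frame('wrist'); cal=calibration('wrist')
for n,z in [('teaspoon',.0075),('spoon_tip',.0115),('spoon_mark',.0075),('saucer',.0075),('cup_foot',.0135),('cup_handle',.0475)]: print(n,lm(n,'wrist',z))
o=outline_of('teaspoon','wrist')[0]; ys,xs=np.nonzero(o['region'])
pts=np.array([ray('wrist',p,.0125,cal)[:2] for p in np.c_[xs,ys]])
m=pts.mean(0); u=np.linalg.svd(pts-m,full_matrices=False)[2][0]; u*=np.sign(u[0]); pr=(pts-m)@u
print('mid',np.round(m+u*(pr.min()+pr.max())/2,4),'ang',np.arctan2(u[1],u[0]),'len',np.ptp(pr))
W=np.array([[.74,.26],[.74,-.12],[.42,-.12],[.42,.26]])
src=np.float32([proj('wrist',[*w,.0075],cal) for w in W]); s=2000
dst=np.float32([[0,0],[.38*s,0],[.38*s,.32*s],[0,.32*s]])
save(cv2.warpPerspective(im,cv2.getPerspectiveTransform(src,dst),(760,640))[:590],'rect9.png'); print(cal['pose'][:3,3])
E
```

```text
clock: 22.1
position: [0.5748, -0.0119, 0.0131]
tool_rot: [3.142, 0.0, 2.927]
force: [-0.4, -0.0, 0.4]
grip_width: 0.03
finger_force: 0.0
clock: 22.6
position: [0.574, -0.0116, 0.1393]
tool_rot: [3.141, -0.001, 2.927]
force: [0.9, -0.2, -0.3]
grip_width: 0.0428
finger_force: 0.0
clock: 23.1
position: [0.5299, 0.0185, 0.2135]
tool_rot: [-3.141, 0.001, 2.928]
force: [-0.0, -0.5, 0.7]
grip_width: 0.0429
finger_force: 0.0
teaspoon [(0.71, [236.9, 202.2], [0.5696, -0.0096])]
spoon_tip [(0.94, [234.1, 253.7], [0.6326, -0.0277])]
spoon_mark [(0.76, [235.4, 203.4], [0.5704, -0.0115])]
saucer [(0.93, [377.4, 186.7], [0.5858, 0.155])]
cup_foot [(0.81, [383.1, 190.8], [0.5898, 0.1589]), (0.57, [237.2, 199.7], [0.5644, -0.0075])]
cup_handle [(0.75, [418.3, 155.6], [0.5474, 0.1844]), (0.59, [378.0, 188.2], [0.5728, 0.1416])]
mid [ 0.5691 -0.0113] ang -0.22303304531822873 len 0.13673279082144796
[0.45910614 0.03349689 0.35506425]
```

View pics/rect9.png

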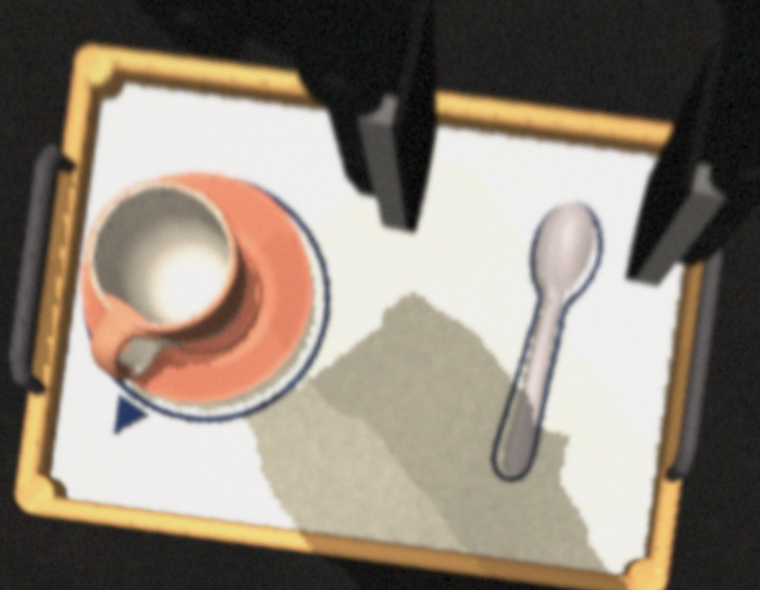

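The spoon is inside its outline, and the saucer works out at about (0.590, 0.156), 2 mm from the ring centre. The cup is seated in the well with its handle toward the pointer, so I'm handing in.

```bash
python3 -c "
from h import *
print(bot.job_done())"
```

```text
the job is handed in; nothing more can be done
None
```

I handed the job in at about 23 s; it returned no verdict, but my last images put the saucer about 2 mm off its ring centre, the cup upright in the well about 3 mm off centre with its handle on the pointer, and the spoon within 1 mm of its outline, bowl end correct.

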